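Start and close the screw lid of the wax pot

ROBOT

A 6-joint arm with a two-finger parallel gripper is mounted at the origin on a cart in front of the work surface, level with it; the furniture and walls round the work are solid. World frame = base frame: x ahead of the robot, y to its left, z up, the work surface at z = 0. Lengths are in m, angles in rad, forces in N, time in s.
With the tool pointing down it reaches from about 0.25 to 0.725 m from the base axis. Payload 4 kg.
Tool frame: the origin (TCP) lies midway between the tips of the shut fingers; the grasp point (between the pads) lies 19 mm behind it; z points along the fingers, y is the line along which they close (so a half turn about z gives the same grasp; the last joint's range is limited). The gripper opens to 85 mm and grips with 20 to 120 N. Pads are 22 mm wide; open, the fingers measure 114 mm over their backs; the gripper's body (76 mm by 85 mm) begins 54 mm behind the grasp point. The pads swing forward as they close: fully open they stand 13 mm farther back than shut.
Start: joints at [1.245, 0.241, 0.005, 1.335, 0, 1.571], TCP at [0.16, 0.474, 0.231] pointing down, gripper open.
Joint ranges: [-2.72, 2.72], [-1.05, 1.87], [-1.09, 1.28], [-1.99, 2.15], [-1.42, 1.44], [-3.14, 3.14]. Speed limits (rad/s): [2.79, 2.79, 3.14, 3.14, 3.14, 3.14].

INTERFACE

Orientations are given as [roll, pitch, yaw] about the fixed x, y, z axes, in that order (R = Rz(yaw) Ry(pitch) Rx(roll)).
In Python, from bench import bot gives the robot as it stands. The module is installed in compiled form; this text tells all that it offers.
- The arm moves only by the tool step_arm, never from a script. Its argument "series" is a list of rows, each a list of 7 numbers: the finger opening in mm, from 0 to 85.4, then the shift along the tool's x, y, z in mm, then the turn, a rotation vector about the tool's x, y, z in rad. In form: [[fingers, dx, dy, dz, rx, ry, rz], ...]. A call has 1 to 12 rows; each row is the pose to reach, as a shift and turn from the pose commanded when the call began, along the tool's axes at that moment; what a row does not reach only later rows make up. A row lasts 1/12 s, in which the tool goes at most 41.7 mm and 7.16 degrees, less where a joint would pass 70% of its speed; a pose out of reach is approached as far as the arm can. A call with a gripper value outside its range is refused whole. The fingers move at their own pace and stop on an object; the grip force is fixed at half the most. Time passes only in rows, so rows that repeat a pose let the fingers close. It gives the time, the measured TCP pose, the force, the opening and the grip force at its end, in the units of the state.
- bot.observe(): the state, without advancing time (a new reading comes with each control period).
- bot.get_image(name): name is "side" or "top" or "wrist"; returns the picture (420x560x3 uint8, red, green, blue); there is no depth.
- bot.camera_model(name): a dict with "intrinsics" (3x3 intrinsics, pixels), "k1" (the pictures are not rectified: a ray, as slopes to the right and down, at radius r is drawn at 1 + k1 r^2 times it, then the intrinsics apply), "camera_from_world" (4x4, takes a point from world to camera coordinates); the wrist camera has in their place "T_tool_cam" (4x4, takes a point from camera to tool coordinates, whose origin is the TCP and whose axes are the flange's). Camera axes: x right, y up, looking along -z (the intrinsics and any distortion apply to the point x, -y, -z); pixel columns grow to the right and rows downward; lengths in m; the calibration is good to about 2 mm. A picture is of the moment at which its call begins: read the wrist's pose just before it. camera_model takes no time and is no camera call.
- bot.finish_job(): hands the job in; it is judged then, once.
The state is a dict: "time_s": time; "qpos": joint angles; "qvel": joint speeds; "joint_torque": joint torques, N m; "eef_pos": TCP position; "tool_rot": TCP orientation; "ft_force": force on the tool from outside, world axes, zero at the start; "torque": the same for the moment, N m; "opening": opening from 0.0 (shut) to 1.0 (fully open); "finger_force": force on a finger pad.
Only numpy, scipy, OpenCV 4.12 (cv2) and the standard library are available. Lean on these libraries where they do the work, as an engineer would, in place of code of your own. Each camera call takes 0.05 s, during which the arm holds its last target. There are 200 camera calls.

TASK

The screw lid has only been laid on the wax pot, with its lugs resting on top of the thread. Push it round by its two handle bars backward (anticlockwise seen from above) until the lid drops into the thread, then forward (clockwise) until it is screwed fully home against its stop; do not lift it off, do not knock over or shove away the three tins beside the pot, and let go of the lid at the end.

Things in the scene. Friction and masses are not known exactly. Their poses are not given: they have to be found in the camera images.
- wax_pot: Aluminium wax pot screwed to the table, 120 mm in diameter, foot flange 148 mm, small brass tap at its front (its own -x side). Origin: centre of its underside, z up. The body is 126 mm high, with a 72 mm neck above it up to 157 mm.
- neck_top (a point): Centre of the neck's rim, 157 mm above the pot's origin. Hidden under the lid the neck has a coarse right-hand thread with four equal starts, one every 90 degrees, at a yaw that is not told: find it by the drop. A block closes the top of each thread, so forward turning from the start jams; only backward turning leads the lugs to the gaps.
- pot_lid: Loose steel screw lid, 0.5 kg, cap 102 mm in diameter and 40 mm high. Origin: centre of its lower edge, z up, x along the handle bars. Laid on, the origin is 141.5 mm above the pot's underside. After 5 to 55 degrees backward it drops 9.5 mm, to 132 mm; within 20 degrees more a solid stop ends this. Forward from there it sinks to 128 mm in 50 to 75 degrees, to a stop: home.
- lid_top (a point): Middle of the lid's top, 40 mm above the lid's origin; axes as the lid's. Two round steel handle bars, 14 mm in diameter, stick out level from the cap along +x and -x, from 51 to 100 mm from the axis, their centre line 12 mm above the lid's origin (28 mm below this point).
- bar_end (a point): Centre of the 22 mm ball at the end of the +x handle bar, 104 mm from the lid's axis and 12 mm above the lid's origin; the -x bar is alike. The lid turns lightly, with 1 to 4 N at the bar; 8 N there means that a stop is met.
- tin_a: Loose tin candle, 70 mm in diameter, 108 mm high with its wick, to the left of the pot; origin at the centre of its underside. It stands lower than the handle bars.
- tin_b: Loose tin candle, 70 mm in diameter, 99 mm high with its wick, behind the pot; origin at the centre of its underside.
- tin_c: Loose tin candle, 70 mm in diameter, 93 mm high with its wick, to the right of the pot; origin at the centre of its underside.

How it is judged:
On the way:
1. the lid has dropped into the thread (z of pot_lid in the frame of wax_pot below 0.135 m), for 0.1 s.
At the end, for the whole second after the job is handed in: The lid is level on the pot (within 3.5 degrees), centred within 6 mm, and screwed down so far that its origin is less than 129 mm above the pot's underside (about 128 mm at the stop), at rest and released (z of pot_lid in the frame of wax_pot below 0.129 m and horizontal distance between pot_lid and wax_pot below 0.006 m and angle between pot_lid's own z axis and vertical below 0.06 rad and linear speed of pot_lid below 0.02 m/s); the robot touches nothing.
It fails at once if the lid is lifted off the pot (more than 6 mm above where it was laid) (z of pot_lid in the frame of wax_pot above 0.1475 m).
It fails at once if a tin beside the pot is shoved more than 40 mm or knocked over (distance of tin_a from where it was at the start of the episode above 0.04 m or angle between tin_a's own z axis and vertical above 0.5 rad).
It fails at once if a tin beside the pot is shoved more than 40 mm or knocked over (distance of tin_b from where it was at the start of the episode above 0.04 m or angle between tin_b's own z axis and vertical above 0.5 rad).
It fails at once if a tin beside the pot is shoved more than 40 mm or knocked over (distance of tin_c from where it was at the start of the episode above 0.04 m or angle between tin_c's own z axis and vertical above 0.5 rad).
It also fails if it takes over 58 s, if anything falls off the work surface, if the arm or the gripper's body presses on something with over 40 N, if the wrist force passes 120 N, or if a joint passes its speed limit or range.

## Working session

There is one attempt and no reset: what is moved stays moved. The work goes in short steps, Python scripts to look and compute and a tool call to move; the robot and the scene stay as the last step left them, time stands still between calls to the robot, and variables do not carry over. Pictures are saved under pics/ and viewed, at most 10 in all, crops included, and the job is handed in when it is done.

Besides the shell and the picture viewer there is one more tool, called after "Call:" as name(argument=value, ...) on one line, values as JSON. step_arm: Moves the arm, as the interface text tells. Its arguments: {"type":"object","properties":{"series":{"type":"array"}},"required":["series"]}

```bash
mkdir -p pics; python3 - <<'E'
from bench import bot
import cv2,numpy as np
s=bot.observe();print(s)
for n in("top","side"):
    cv2.imwrite(f"pics/{n}0.png",bot.get_image(n)[:,:,::-1]);m=bot.camera_model(n);print(n,m)
print(bot.camera_model("wrist"))
E
```

```text
{'time_s': 0.0, 'qpos': array([1.24497061e+00, 2.41433950e-01, 3.71884879e-03, 1.33523307e+00,
       3.01341289e-05, 1.57077907e+00]), 'qvel': array([ 0.00091549, -0.00130344, -0.00043138,  0.00065478,  0.00046684,
       -0.00045779]), 'joint_torque': array([-1.08298129e-03, -3.72322547e+01,  2.52404666e+01,  1.69436488e-02,
       -1.40981783e-04,  6.34673071e-06]), 'eef_pos': array([0.15982928, 0.47308174, 0.23040046]), 'tool_rot': array([-3.13944081e+00, -3.01712013e-05,  2.81578413e+00]), 'ft_force': array([-0.86730649,  0.285029  , -0.1155128 ]), 'torque': array([0.01919144, 0.00075759, 0.06289432]), 'finger_force': 0.0, 'opening': 0.9980678082220423}
top {'intrinsics': array([[463.8025788 ,   0.        , 277.73904081],
       [  0.        , 463.8025788 , 204.81529663],
       [  0.        ,   0.        ,   1.        ]]), 'k1': -0.03305232050871485, 'camera_from_world': array([[-5.86965006e-02, -9.98275846e-01,  2.34765337e-04,
         1.67362485e-03],
       [ 9.77091693e-01, -5.74027236e-02,  2.04931087e-01,
        -6.02896093e-01],
       [-2.04564278e-01,  1.22581249e-02
[... 455 characters left out ...]
0670539, -0.14270485],
       [-0.08364399,  0.90304027,  0.42133354, -0.98979691],
       [ 0.        ,  0.        ,  0.        ,  1.        ]])}
{'intrinsics': array([[330.89222086,   0.        , 281.47891282],
       [  0.        , 330.89222086, 214.17960053],
       [  0.        ,   0.        ,   1.        ]]), 'k1': 0.026968468461292673, 'T_tool_cam': array([[ 8.68394950e-04,  9.65072513e-01,  2.61981470e-01,
         6.60073562e-02],
       [ 9.99999471e-01, -6.93461877e-04, -7.60181602e-04,
        -3.87393410e-04],
       [-5.51956206e-04,  2.61981992e-01, -9.65072604e-01,
        -1.43457009e-01],
       [ 0.00000000e+00,  0.00000000e+00,  0.00000000e+00,
         1.00000000e+00]])}
```

View pics/top0.png

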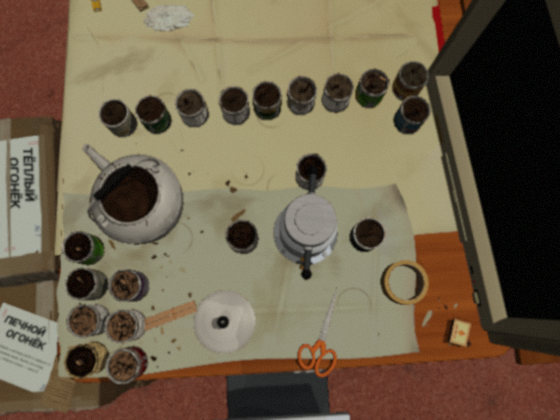

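View pics/side0.png

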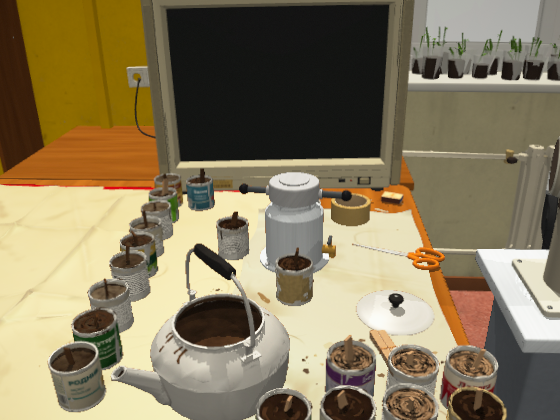

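The top view shows the lid top at about (311,213), the near ball at (307,273) and the far bar towards (314,175), with tins at (242,236), (311,170) and (368,235). The side view shows the balls at (245,189) and (346,196).

```bash
cat > h.py <<'E'
from bench import bot
import cv2,numpy as np
from scipy.spatial.transform import Rotation as R
def ray(n,px):
    m=bot.camera_model(n);K=m["intrinsics"]
    d=((np.array(px,float)-K[:2,2])/K[0,0]);u=d.copy()
    for _ in range(9):u=d/(1+m["k1"]*(u@u))
    if n=="wrist":
        s=bot.observe();T=np.eye(4);T[:3,:3]=R.from_euler("xyz",s["tool_rot"]).as_matrix();T[:3,3]=s["eef_pos"];T=T@m["T_tool_cam"]
    else:T=np.linalg.inv(m["camera_from_world"])
    return T[:3,3],T[:3,:3]@np.array([u[0],-u[1],-1])
def atz(n,px,z):
    o,d=ray(n,px);return (o+d*(z-o[2])/d[2]).round(4)
E
python3 - <<'E'
from h import *
for n,px,z in [("top",(311,211),.1815),("top",(307,273),.1535),("side",(294,180),.1815),("side",(245,189),.1535),("side",(346,196),.1535),("top",(242,235),.08),("top",(311,166),.08),("top",(368,233),.08)]:print(n,px,atz(n,px,z))
im=bot.get_image("top")[130:300,210:400,::-1];im2=bot.get_image("side")[150:290,215:380,::-1]
cv2.imwrite("pics/c.png",np.hstack([cv2.resize(im,(400,358),interpolation=2),cv2.resize(im2,(400,358),interpolation=2)]))
E
```

```text
top (311, 211) [ 0.5612 -0.0954  0.1815]
top (307, 273) [ 0.4453 -0.0811  0.1535]
side (294, 180) [ 0.5477 -0.0885  0.1815]
side (245, 189) [ 0.6489 -0.1065  0.1535]
side (346, 196) [ 0.445  -0.0776  0.1535]
top (242, 235) [0.5374 0.0461 0.08  ]
top (311, 166) [ 0.6808 -0.1113  0.08  ]
top (368, 233) [ 0.5259 -0.2216  0.08  ]
```

View pics/c.png

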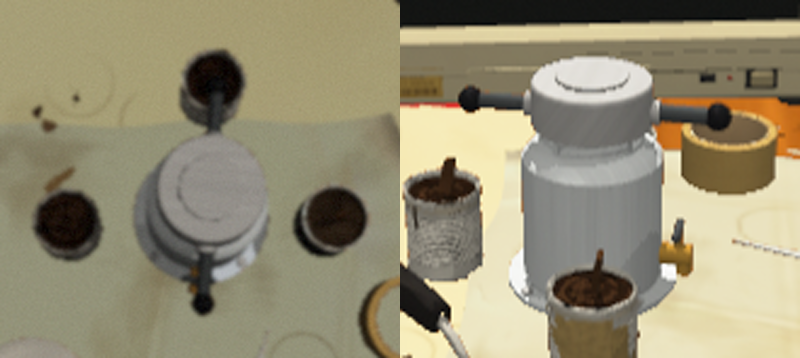

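```bash
cat >> h.py <<'E'
C=np.array([.547,-.093])
def go(ang_deg,r,z):
    "shift (mm, tool axes) and turn from the present pose to straddle bar at angle"
    s=bot.observe();a=np.radians(ang_deg)
    Rc=R.from_euler("xyz",s["tool_rot"]);p=np.array([*(C+r*np.array([np.cos(a),np.sin(a)])),z])
    Rt=R.from_euler("xyz",[np.pi,0,a-np.pi])
    print(ang_deg,(Rc.inv().apply(p-s["eef_pos"])*1000).round(1),(Rc.inv()*Rt).as_rotvec().round(3))
E
python3 -c "
from h import *
go(172,.078,.26)"
```

```text
172 [-471.4 -427.1  -28.7] [-0.000e+00  2.000e-03  2.955e+00]
```

Call:
step_arm(series=[[60,0,0,-29,0,0,0.1],[60,-40,-36,-29,0,0,0.2],[60,-80,-72,-29,0,0,0.3],[60,-120,-109,-29,0,0,0.4],[60,-150,-136,-29,0,0,0.5],[60,-180,-163,-29,0,0,0.6],[60,-210,-190,-29,0,0,0.7],[60,-240,-217,-29,0,0,0.8],[60,-270,-245,-29,0,0,0.9],[60,-300,-272,-29,0,0,1.0],[60,-330,-299,-29,0,0,1.1],[60,-350,-317,-29,0,0,1.2]])

```text
time_s: 1.2
eef_pos: [0.3837, 0.0714, 0.2605]
tool_rot: [3.141, -0.0, 1.611]
ft_force: [0.9, 1.6, -0.6]
opening: 0.702
finger_force: 0.0
```

```bash
python3 -c "
from h import *
go(172,.078,.26);print(bot.observe()['qpos'])"
```

```text
172 [-156.9   79.8    0.5] [ 0.00e+00 -1.00e-03  1.75e+00]
[ 1.83939172e-01  9.41417630e-03 -1.87169503e-01  1.37353946e+00
  1.68644807e-04  1.71476477e+00]
```

The last joint runs opposite to what I assumed, so I'll use the other half-turn (tool x outward).

```bash
sed -i 's/a-np.pi\])/a])/' h.py; python3 -c "
from h import *
go(172,.078,.26)"
```

```text
172 [-156.9   79.8    0.5] [ 1.000e-03  0.000e+00 -1.391e+00]
```

Call:
step_arm(series=[[60,-25,13,0,0,0,-0.12],[60,-50,26,0,0,0,-0.24],[60,-75,39,0,0,0,-0.36],[60,-100,52,0,0,0,-0.48],[60,-125,65,0,0,0,-0.6],[60,-157,80,0,0,0,-0.72],[60,-157,80,0,0,0,-0.84],[60,-157,80,0,0,0,-0.96],[60,-157,80,0,0,0,-1.08],[60,-157,80,0,0,0,-1.2],[60,-157,80,0,0,0,-1.32],[60,-157,80,0,0,0,-1.39]])

```text
time_s: 2.2
eef_pos: [0.4702, -0.0798, 0.26]
tool_rot: [3.142, -0.001, 3.011]
ft_force: [-0.7, 0.3, -0.9]
opening: 0.702
finger_force: 0.0
```

```bash
python3 - <<'E'
from h import *
go(172,.078,.13);print(bot.observe()['qpos'],bot.observe()['tool_rot'])
w=bot.get_image("wrist");t=bot.get_image("top")
cv2.imwrite("pics/w1.png",w[:,:,::-1])
E
```

```text
172 [  0.   -2.3 130. ] [ 0.    -0.001  0.009]
[-1.68227352e-01  1.84395451e-01  8.21658953e-03  1.39528481e+00
  2.86735827e-05 -3.73267191e-02] [ 3.14153910e+00 -6.65805320e-04  3.01069203e+00]
```

View pics/w1.png

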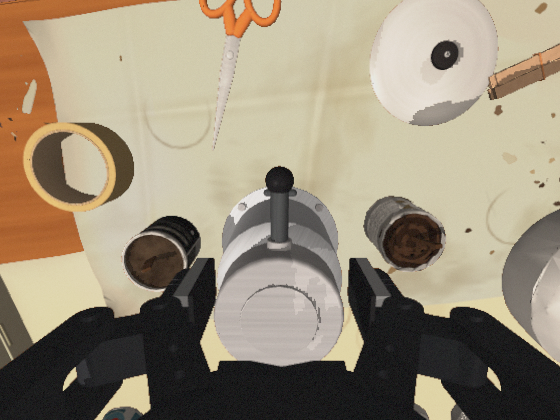

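The wrist view shows the ball at (279,180) and the bar root at (280,245), midway between the fingers. I'll go straight down and narrow the fork.

Call:
step_arm(series=[[60,0,-1,30,0,0,0],[60,0,-1,60,0,0,0],[60,0,-1,85,0,0,0],[60,0,-1,110,0,0,0],[60,0,-1,125,0,0,0],[60,0,-1,130,0,0,0],[40,0,-1,130,0,0,0],[32,0,-1,130,0,0,0],[32,0,-1,130,0,0,0],[32,0,-1,130,0,0,0]])

```text
time_s: 3.13
eef_pos: [0.4713, -0.081, 0.1317]
tool_rot: [-3.141, 0.003, 3.005]
ft_force: [-0.3, -0.0, -0.9]
opening: 0.378
finger_force: 0.0
```

```bash
python3 - <<'E'
from h import *
for a in (180,186,192,198,204,210,216,222,228,234,240,246,252): go(a,.078,.13)
w=bot.get_image("wrist")
cv2.imwrite("pics/w2.png",w[:,:,::-1])
E
```

```text
180 [  0.7 -12.2   1.7] [-0.     0.003 -0.136]
186 [ -0.8 -20.2   1.7] [-0.     0.003 -0.241]
192 [ -3.2 -28.1   1.7] [-0.001  0.003 -0.346]
198 [ -6.4 -35.6   1.8] [-0.001  0.003 -0.45 ]
204 [-10.3 -42.7   1.8] [-0.001  0.003 -0.555]
210 [-14.9 -49.4   1.8] [-0.001  0.003 -0.66 ]
216 [-20.3 -55.6   1.8] [-0.001  0.003 -0.764]
222 [-26.2 -61.2   1.8] [-0.001  0.003 -0.869]
228 [-32.7 -66.2   1.8] [-0.002  0.003 -0.974]
234 [-39.7 -70.4   1.9] [-0.002  0.003 -1.079]
240 [-47.1 -73.9   1.9] [-0.002  0.002 -1.183]
246 [-54.8 -76.5   1.9] [-0.002  0.002 -1.288]
252 [-62.8 -78.4   1.9] [-0.002  0.002 -1.393]
```

View pics/w2.png

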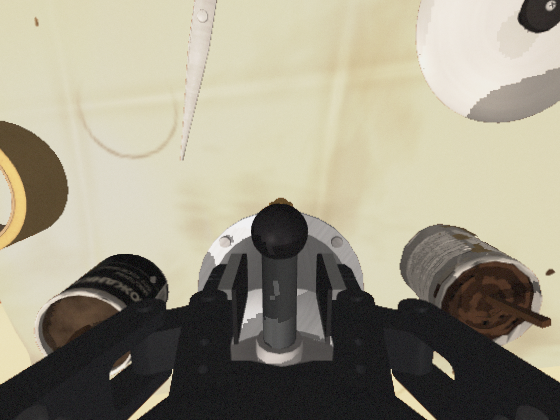

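The fork straddles the bar (ball at (279,232), bar running down to (278,340)). Now I'll push it backward.

Call:
step_arm(series=[[32,0.5,-6,0,0,0,-0.068],[32,0.7,-12,0,0,0,-0.136],[32,0,-16,0,0,0,-0.188],[32,-0.8,-20,0,0,0,-0.241],[32,-2,-24,0,0,0,-0.293],[32,-3,-28,0,0,0,-0.346],[32,-5,-32,0,0,0,-0.398],[32,-6.4,-35.6,0,0,0,-0.45],[32,-8.5,-39,0,0,0,-0.5]])

```text
time_s: 3.93
eef_pos: [0.4739, -0.12, 0.1311]
tool_rot: [3.141, 0.002, -2.775]
ft_force: [0.1, 2.7, 0.3]
opening: 0.373
finger_force: 1.2
```

```bash
python3 - <<'E'
from h import *
for a in (204,207,210,213,216,219,222,225,228): go(a,.078,.13)
cv2.imwrite("pics/s2.png",cv2.resize(bot.get_image("side")[130:290,200:400,::-1],(750,600)))
E
```

```text
204 [-0.1 -5.1  1.1] [ 0.001  0.002 -0.052]
207 [-0.4 -9.1  1.1] [ 0.001  0.002 -0.104]
210 [ -0.9 -13.2   1.1] [ 0.001  0.002 -0.157]
213 [ -1.7 -17.2   1.1] [ 0.001  0.002 -0.209]
216 [ -2.6 -21.2   1.1] [ 0.001  0.002 -0.261]
219 [ -3.8 -25.1   1.1] [ 0.001  0.002 -0.314]
222 [ -5.1 -28.9   1.1] [ 0.     0.002 -0.366]
225 [ -6.7 -32.7   1.1] [ 0.     0.002 -0.418]
228 [ -8.4 -36.4   1.1] [ 0.     0.002 -0.471]
```

View pics/s2.png

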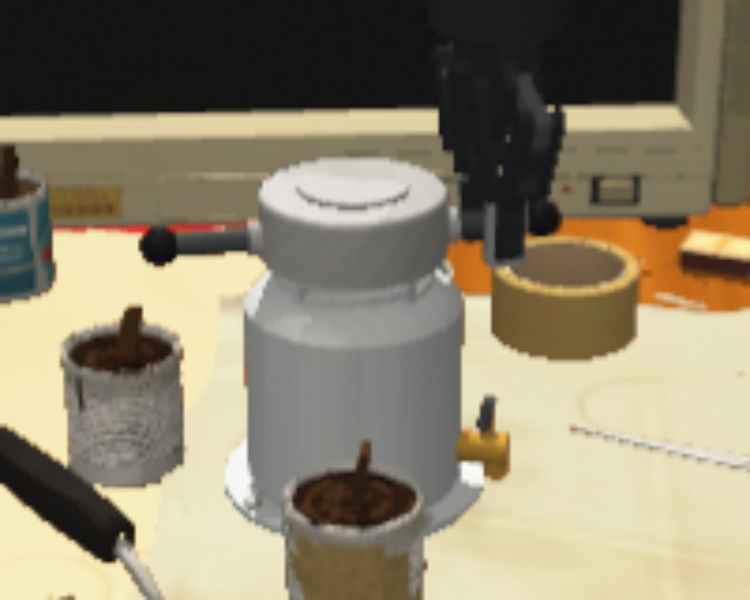

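The lid has turned with the bar (far ball now at about (158,246) in the crop) and is still high. I'll continue.

Call:
step_arm(series=[[32,0,-5,0,0,0,-0.052],[32,-0.4,-9,0,0,0,-0.104],[32,-0.9,-13,0,0,0,-0.157],[32,-1.7,-17,0,0,0,-0.209],[32,-2.6,-21,0,0,0,-0.26]])

```text
time_s: 4.4
eef_pos: [0.4833, -0.1391, 0.1308]
tool_rot: [3.142, 0.0, -2.516]
ft_force: [0.5, 0.2, -0.2]
opening: 0.378
finger_force: 0.7
```

```bash
cat >> h.py <<'E'
def lidshift():
    "vertical shift (px) of lid top outline in side view vs start"
    a=cv2.imread("pics/side0.png",0);b=cv2.cvtColor(bot.get_image("side"),cv2.COLOR_RGB2GRAY)
    t=a[168:182,275:312];r=cv2.matchTemplate(b[158:200,270:318],t,5);_,v,_,l=cv2.minMaxLoc(r)
    print("lid px down",l[1]-10,"side",l[0]-5,round(v,2))
E
python3 - <<'E'
from h import *
lidshift()
for a in (216,219,222,225,228,231,234): go(a,.078,.13)
E
```

```text
lid px down 4 side -1 0.97
216 [-0.6  0.7  0.8] [-0.001  0.    -0.002]
219 [-0.7 -3.4  0.8] [-0.001  0.    -0.054]
222 [-1.1 -7.5  0.8] [-0.001  0.    -0.106]
225 [ -1.6 -11.5   0.8] [-0.001  0.    -0.159]
228 [ -2.3 -15.6   0.8] [-0.001  0.    -0.211]
231 [ -3.3 -19.5   0.8] [-0.001  0.    -0.263]
234 [ -4.5 -23.4   0.8] [-0.001  0.    -0.316]
```

A shift of 4 px down is about 8–9 mm, so the lid has dropped. Now I'll go forward with the tips slightly lower.

```bash
python3 - <<'E'
from h import *
for a in range(208,150,-5): go(a,.078,.122)
E
```

```text
208 [-1.4 11.5  8.8] [-0.001  0.001  0.138]
203 [-2.6 18.2  8.8] [-0.001  0.001  0.225]
198 [-4.4 24.8  8.8] [-0.001  0.001  0.313]
193 [-6.8 31.1  8.8] [-0.001  0.001  0.4  ]
188 [-9.7 37.3  8.8] [-0.001  0.001  0.487]
183 [-13.1  43.2   8.8] [-0.001  0.001  0.574]
178 [-17.1  48.7   8.8] [-0.001  0.001  0.662]
173 [-21.5  53.9   8.8] [-0.001  0.001  0.749]
168 [-26.3  58.7   8.8] [-0.001  0.001  0.836]
163 [-31.6  63.    8.8] [-0.     0.001  0.923]
158 [-37.2  66.9   8.8] [-0.000e+00  1.000e-03  1.011e+00]
153 [-43.1  70.2   8.8] [-0.000e+00  1.000e-03  1.098e+00]
```

Call:
step_arm(series=[[32,-0.5,5,5,0,0,0.07],[32,-1.4,11.5,8.5,0,0,0.138],[32,-2.6,18,8.5,0,0,0.225],[32,-4.4,25,8.5,0,0,0.313],[32,-6.8,31,8.5,0,0,0.4],[32,-9.7,37,8.5,0,0,0.487],[32,-13,43,8.5,0,0,0.574],[32,-17,49,8.5,0,0,0.662],[32,-21.5,54,8.5,0,0,0.749],[32,-26.3,58.7,8.5,0,0,0.836]])

```text
time_s: 5.28
eef_pos: [0.471, -0.0769, 0.1224]
tool_rot: [-3.139, 0.002, 2.923]
ft_force: [1.2, -4.1, -2.8]
opening: 0.374
finger_force: 1.8
```

```bash
python3 - <<'E'
from h import *
lidshift()
for a in range(166,120,-3): go(a,.078,.122)
E
```

```text
lid px down 5 side -1 0.96
166 [0.  1.5 0.4] [-0.     0.002  0.024]
163 [-0.2  5.6  0.4] [-0.     0.002  0.077]
160 [-0.6  9.7  0.4] [-0.     0.002  0.129]
157 [-1.2 13.7  0.4] [-0.     0.002  0.181]
154 [-2.1 17.7  0.4] [-0.     0.002  0.234]
151 [-3.1 21.7  0.4] [-0.     0.002  0.286]
148 [-4.4 25.5  0.4] [-0.     0.002  0.338]
145 [-5.8 29.4  0.4] [-0.     0.002  0.391]
142 [-7.5 33.1  0.4] [-0.     0.002  0.443]
139 [-9.3 36.7  0.4] [0.    0.002 0.496]
136 [-11.4  40.3   0.4] [0.    0.002 0.548]
133 [-13.6  43.7   0.4] [0.    0.002 0.6  ]
130 [-16.   47.    0.4] [0.    0.002 0.653]
127 [-18.5  50.2   0.4] [0.    0.002 0.705]
124 [-21.3  53.2   0.4] [0.    0.002 0.757]
121 [-24.1  56.1   0.4] [0.    0.002 0.81 ]
```

Call:
step_arm(series=[[32,-0.2,5.6,0,0,0,0.077],[32,-0.6,9.7,0,0,0,0.129],[32,-1.2,13.7,0,0,0,0.181],[32,-2.1,17.7,0,0,0,0.234],[32,-3.1,21.7,0,0,0,0.286]])

```text
time_s: 5.75
eef_pos: [0.478, -0.0564, 0.1221]
tool_rot: [-3.14, 0.001, 2.641]
ft_force: [0.3, -2.5, -0.9]
opening: 0.38
finger_force: 1.1
```

```bash
python3 - <<'E'
from h import *
lidshift();print(bot.observe()["ft_force"])
for a in range(151,120,-3): go(a,.078,.121)
E
```

```text
lid px down 6 side -4 0.91
[ 0.47835309 -0.00783079 -0.8147344 ]
151 [-0.1  0.5  1.2] [-0.     0.001  0.005]
148 [-0.3  4.6  1.2] [-0.     0.001  0.057]
145 [-0.6  8.6  1.2] [0.    0.001 0.109]
142 [-1.2 12.7  1.2] [0.    0.001 0.162]
139 [-1.9 16.7  1.2] [0.    0.001 0.214]
136 [-2.9 20.7  1.2] [0.    0.001 0.266]
133 [-4.1 24.6  1.2] [0.    0.001 0.319]
130 [-5.5 28.4  1.2] [0.    0.001 0.371]
127 [-7.  32.2  1.2] [0.    0.001 0.424]
124 [-8.8 35.9  1.2] [0.    0.001 0.476]
121 [-10.8  39.4   1.2] [0.    0.001 0.528]
```

Call:
step_arm(series=[[32,-0.3,4.6,0.5,0,0,0.057],[32,-0.6,8.6,1,0,0,0.109],[32,-1.2,12.7,1,0,0,0.162],[32,-1.9,16.7,1,0,0,0.214]])

```text
time_s: 6.13
eef_pos: [0.4871, -0.0426, 0.1211]
tool_rot: [-3.14, 0.001, 2.428]
ft_force: [-3.7, -4.2, 1.3]
opening: 0.373
finger_force: 3.0
```

```bash
python3 - <<'E'
from h import *
lidshift();print(bot.observe()["ft_force"])
for a in range(139,110,-3): go(a,.078,.121)
E
```

```text
lid px down 7 side -5 0.37
[-2.86368614 -1.71501116  1.0080907 ]
139 [-0.4  1.1  0. ] [-0.002  0.     0.001]
136 [-0.5  5.2  0. ] [-0.002  0.     0.053]
133 [-0.8  9.3  0. ] [-0.002  0.001  0.106]
130 [-1.4 13.3  0. ] [-0.002  0.001  0.158]
127 [-2.1 17.3 -0. ] [-0.002  0.001  0.21 ]
124 [-3.1 21.3 -0. ] [-0.002  0.001  0.263]
121 [-4.2 25.2 -0. ] [-0.002  0.001  0.315]
118 [-5.6 29.1 -0. ] [-0.002  0.001  0.367]
115 [-7.2 32.8 -0. ] [-0.002  0.001  0.42 ]
112 [-8.9 36.5 -0. ] [-0.002  0.001  0.472]
```

Call:
step_arm(series=[[32,-0.4,3,0,0,0,0.027],[32,-0.5,5.2,0,0,0,0.053],[32,-0.5,5.2,0,0,0,0.053]])

```text
time_s: 6.43
eef_pos: [0.4878, -0.0417, 0.1203]
tool_rot: [-3.131, 0.0, 2.376]
ft_force: [-8.1, -9.4, 3.1]
opening: 0.373
finger_force: 6.5
```

12 N with no movement means the stop is met. I'll centre the fork, open it and rise.

Call:
step_arm(series=[[32,0,-6,0,0,0,0],[45,0,-13,0,0,0,0],[55,0,-13,0,0,0,0],[55,0,-13,0,0,0,0],[55,0,-13,-20,0,0,0],[55,0,-13,-50,0,0,0],[55,0,-13,-80,0,0,0],[55,0,-13,-110,0,0,0],[55,60,-13,-130,0,0,0],[55,100,-13,-130,0,0,0],[55,130,-13,-130,0,0,0],[55,130,-13,-130,0,0,0]])

```text
time_s: 7.43
eef_pos: [0.3849, 0.0452, 0.2517]
tool_rot: [3.14, -0.002, 2.381]
ft_force: [-1.5, -0.4, 0.0]
opening: 0.646
finger_force: 0.0
```

```bash
python3 - <<'E'
from h import *
lidshift()
a=cv2.imread("pics/side0.png")[130:290,200:400];b=bot.get_image("side")[130:290,200:400,::-1]
cv2.imwrite("pics/s3.png",np.hstack([cv2.resize(a,(400,320)),cv2.resize(b,(400,320))]))
E
```

```text
lid px down 6 side 0 0.97
```

View pics/s3.png

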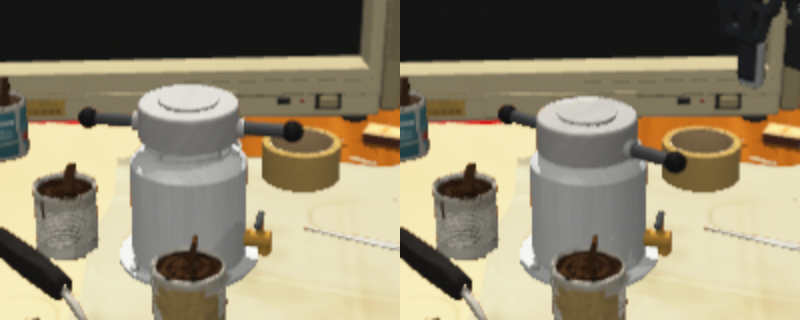

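```bash
python3 - <<'E'
from h import *
b=atz("side",(337.5,210.5),.140);print(b,np.degrees(np.arctan2(*(b[:2]-C)[::-1])))
m=bot.camera_model("side");K=m["intrinsics"]
def pj(z):
    p=m["camera_from_world"]@[*C,z,1];u=np.array([p[0],-p[1]])/-p[2];return (K[:2,:2]@(u*(1+m["k1"]*u@u))+K[:2,2])[1]
for z in(.172,.168):print(z,pj(z)-pj(.1815))
a=cv2.imread("pics/side0.png",0).astype(np.float32);c=cv2.cvtColor(bot.get_image("side"),7).astype(np.float32)
print(cv2.phaseCorrelate(a[164:186,266:322],c[170:192,266:322]))
W=np.float32([[1,0,0],[0,1,6]])
print(cv2.findTransformECC(a[160:186,264:324],c[160:200,264:324],W,cv2.MOTION_TRANSLATION))
E
```

```text
[ 0.4622 -0.0378  0.14  ] 146.93815049450487
0.172 4.461591827451912
0.168 6.330245837813806
((-0.7096729182507531, 0.5985116110279076), 0.9296945578522152)
(0.7640140307577735, array([[ 1.        ,  0.        , -0.62318313],
       [ 0.        ,  1.        ,  4.410875  ]], dtype=float32))
```

```bash
python3 -c "
from bench import bot
print(bot.finish_job())"
```

```text
the job is handed in; nothing more can be done
None
```

I turned the lid back until it dropped into the thread, then forward until the bar met a solid stop at about 12 N. I then let go and handed the job in at about 7.5 s; the side camera puts the lid about 13–14 mm below where it was laid, which matches home, but one of my three image checks read only about 9 mm, and no verdict was returned.

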